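# Step the inspection stage on by one turn of its hand wheel

### The job

Step the inspection stage on by one frame: push the hand wheel round clockwise (seen from above) by its upright handle through exactly one full turn, so that the handle ends where it began, then take the hand away. Push the handle with the fingers only, do not grip it, and leave the bottle, the dish and the box where they stand.

Things in the scene. Friction and masses are not known exactly. Their poses are not given: they have to be found in the camera images.
- stand: white bench-top inspection stage, fixed to the counter, turned by up to 30 degrees either way from square. Origin on the counter straight below the wheel's axis; x and y level, z up. Base plate 180 mm along x, y from -90 to +370 mm, 15 mm thick; a gearbox 120 x 120 mm, 80 mm high, below the wheel; a slide and an aluminium bridge (150 mm high at y = 250 mm) lie towards +y.
- wheel_axis (a point): centre of the steel hand wheel, on its upright axis, 102 mm above the counter, midway up the rim. The wheel lies level: rim 140 mm across its bar's centre line, bar 13 mm thick (top of the rim 108.5 mm above the counter), three level spokes, hub 32 mm across with its top 110 mm above the counter.
- handle (a point): black upright handle fixed on the wheel's rim where one spoke meets it, 70 mm from the axis; about 25 mm thick, 50 mm tall. This point is the centre of its foot, 105 mm above the counter; its top is 155 mm above the counter. It is rigid with the wheel and does not spin on its own.
- wheel (a joint): angle of the hand wheel (rad), growing clockwise seen from above; one full turn is 6.283. At 0 the handle is on the stand's -x side; it starts anywhere from -2.6 to 2.6. The wheel turns freely either way far beyond one turn, without spring or detent, and stops where it is left: about 2.5 N at the handle keeps it moving slowly, a little more at speed.
- carriage_top (a point): centre of the top of the aluminium carriage with its row of glass slides, 57 mm above the counter; geared to the wheel, it goes 20 mm along the stand's +y for each clockwise turn.
- bottle: loose brown glass bottle with a white cap, 48 mm across, 110 mm tall; origin at the centre of its underside. Leave alone.
- dish: loose round steel dish, 90 mm across, 35 mm tall; origin at the centre of its underside. Leave alone.
- slide_box: loose cardboard box, 85 x 40 x 32 mm; origin at the centre of its underside. Leave alone.

How it is judged:
By the outcome, as a careful person would: the job done as asked, in the order asked, and still so for the second after the job is handed in, with the robot touching nothing.
It also fails if it takes over 61 s, if anything falls off the work surface, if the arm or the gripper's body presses on something with over 40 N, if the wrist force passes 120 N, or if a joint passes its speed limit or range.

### The arm

A 6-joint arm with a two-finger parallel gripper is mounted at the origin on the work surface. World frame = base frame: x ahead of the robot, y to its left, z up, the work surface at z = 0. Lengths are in mm, angles in rad, forces in N, time in s.
With the tool pointing down it reaches from about 400 to 925 mm from the base axis. Payload 12.5 kg.
Tool frame: the origin (TCP) lies on the centre line of the jaws, within the pads' length; the fingertips stand 17 mm ahead of it and the grasp point (between the pads) lies 2 mm behind it; z points along the fingers, y is the line along which they close (so a half turn about z gives the same grasp; the last joint's range is limited). The gripper opens to 95 mm and grips with 3 to 60 N. Pads are 20 mm wide; open, the fingers measure 119 mm over their backs; the gripper's body (75 mm by 180 mm) begins 59 mm behind the grasp point.
Start: joints at [-1.293, 0.491, 1.559, -0, 1.092, -0.106], TCP at [234.053, -579.538, 231.661] pointing down, gripper open.
Joint ranges: [-3.1, 3.1], [-0.84, 2.19], [0.05, 2.79], [-1.13, 4.28], [0.06, 2.93], [-2.69, 2.69]. Speed limits (rad/s): [2.22, 2.22, 2.79, 3.14, 3.14, 3.14].

### API

Orientations are given as [roll, pitch, yaw] about the fixed x, y, z axes, in that order (R = Rz(yaw) Ry(pitch) Rx(roll)).
In Python, from cell import env gives the robot as it stands.
- The arm moves only by the tool drive_tool, never from a script. Its argument "deltas" is text: rows parted by semicolons, each of 4 numbers parted by spaces: the shift along the world's x, y, z normalised to -1 to 1, where 1 is 100 mm, then the turn about the world's z normalised to -1 to 1, where 1 is 180 degrees. A call has 1 to 10 rows; each row shifts and turns the commanded pose from where the row before left it; what a row does not reach is not made up. A row lasts 1/12 s, in which the tool goes at most 41.7 mm and 7.16 degrees, less where a joint would pass 70% of its speed; a pose out of reach is approached as far as the arm can. A call with a number of a shift or a turn outside -1 to 1 is refused whole. A call with a gripper value outside its range is refused whole. "gripper" is the closure, from 0 (fully open) to 1 (shut), set as the call begins (left out, the last holds). The fingers move at their own pace and stop on an object; the grip force is fixed at half the most. Time passes only in rows, so rows that do not move let the fingers close. It gives the time, the measured TCP pose, the force, the opening and the grip force at its end, in the units of the state.
- env.state(): the state, without advancing time (a new reading comes with each control period).
- env.read_camera(name): name is "scene" or "top" or "wrist"; returns (picture, depth): 400x640x3 uint8, red, green, blue; 400x640 float32, mm along the optical axis (not along the pixel's ray), 0 where there is no reading.
- env.camera_params(name): a dict with "mtx" (3x3 intrinsics, pixels), "camera_from_world" (4x4, takes a point from world to camera coordinates); the wrist camera has in their place "mount" (4x4, takes a point from camera to tool coordinates, whose origin is the TCP and whose axes are the flange's). Camera axes: x right, y down, z forward; pixel columns grow to the right and rows downward; lengths in mm; the calibration is good to about 2 mm. A picture is of the moment at which its call begins: read the wrist's pose just before it. camera_params takes no time and is no camera call.
- env.job_done(): hands the job in; it is judged then, once.
The state is a dict: "t": time; "joints": joint angles; "qvel": joint speeds; "tau": joint torques, N m; "eef_pos": TCP position; "tcp_rot": TCP orientation; "ft_force": force on the tool from outside, world axes, zero at the start; "moment": the same for the moment, N m; "opening": opening from 0.0 (shut) to 1.0 (fully open); "grip_force": force on a finger pad.
Only numpy, scipy, OpenCV 4.12 (cv2) and the standard library are available. Lean on these libraries where they do the work, as an engineer would, in place of code of your own. Each camera call takes 0.05 s, during which the arm holds its last target. There are 200 camera calls.

## Working session

There is one attempt and no reset: what is moved stays moved. The work goes in short steps, Python scripts to look and compute and a tool call to move; the robot and the scene stay as the last step left them, time stands still between calls to the robot, and variables do not carry over. Pictures are saved under pics/ and viewed, at most 10 in all, crops included, and the job is handed in when it is done.

Besides the shell and the picture viewer there is one more tool, called after ">>>" in YAML: its name, and indented under it one key for each argument. drive_tool: Moves the arm, as the interface text tells. Its arguments: {"type":"object","properties":{"deltas":{"type":"string"},"gripper":{"type":"number"}},"required":["deltas"]}

```bash
mkdir -p pics
python3 - <<'E'
from cell import env
import cv2,numpy as np
for n in("top","scene"):
    p,d=env.read_camera(n); cv2.imwrite(f"pics/{n}1.png",p[:,:,::-1]); np.save(f"{n}d.npy",d)
    c=env.camera_params(n); print(n,np.round(c["mtx"],1).tolist(),np.round(c["camera_from_world"],3).tolist())
print(env.state())
E
```

```text
top [[387.9, 0.0, 322.6], [0.0, 387.9, 198.7], [0.0, 0.0, 1.0]] [[0.023, -0.999, 0.028, 1.124], [-0.99, -0.026, -0.141, 621.081], [0.141, -0.024, -0.99, 801.565], [0.0, 0.0, 0.0, 1.0]]
scene [[371.8, 0.0, 322.5], [0.0, 371.8, 195.9], [0.0, 0.0, 1.0]] [[-0.908, 0.418, 0.005, 551.048], [0.327, 0.719, -0.613, -168.765], [-0.26, -0.555, -0.79, 915.847], [0.0, 0.0, 0.0, 1.0]]
{'t': 0.1, 'joints': array([-1.29261628e+00,  4.91514164e-01,  1.55938572e+00, -4.35316525e-05,
        1.09172534e+00, -1.05624830e-01]), 'qvel': array([-2.32829154e-05, -2.06285388e-03, -2.31072192e-03,  9.72346335e-04,
       -1.41122247e-03,  7.39290671e-04]), 'tau': array([ 2.99141131e-03, -6.13620615e+01, -2.58606756e+01,  6.94080396e-02,
        4.69982601e-02, -5.24400969e-05]), 'eef_pos': array([ 233.97330056, -579.33329205,  231.11189515]), 'tcp_rot': array([-3.14056177e+00, -7.04671847e-05,  3.83824924e-01]), 'ft_force': array([ 0.18118147, -0.09643397,  0.39175324]), 'moment': array([ 0.04780986, -0.01836008,  0.03171094]), 'grip_force': 0.0, 'opening': 1.0006739686387092}
```

View pics/top1.png

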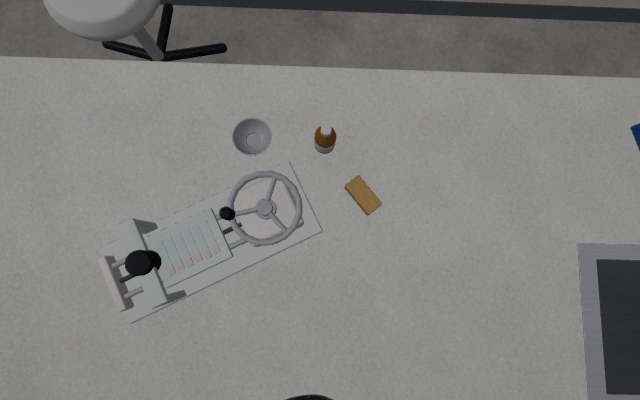

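View pics/scene1.png

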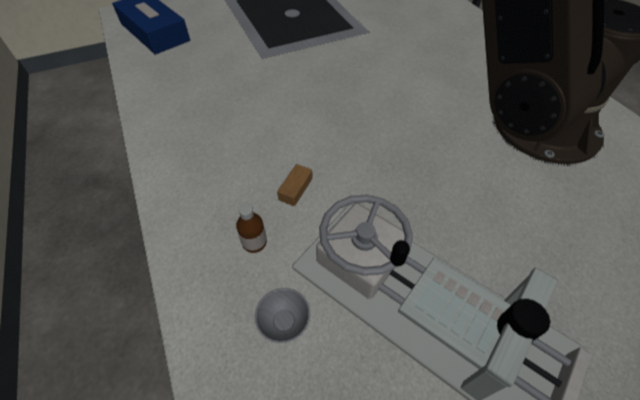

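Top view: hub at about (265,208), black handle at (227,213), dish (252,136), bottle (325,138), box (363,195). The stand's +y runs to lower left, with a black-topped bridge at (140,262). The scene view agrees: hub (366,233), handle (400,252).

```bash
cat > h.py <<'E'
import cv2,numpy as np
from cell import env
def ray(cam,uv,z):
    c=env.camera_params(cam);T=np.array(c["camera_from_world"]);K=np.array(c["mtx"])
    R=T[:3,:3];o=-R.T@T[:3,3];d=R.T@np.linalg.inv(K)@np.array([uv[0],uv[1],1.])
    return o+d*(z-o[2])/d[2]
def proj(cam,p):
    c=env.camera_params(cam);T=np.array(c["camera_from_world"]);q=np.array(c["mtx"])@(T[:3,:3]@p+T[:3,3]);return q[:2]/q[2]
def dpts(cam,d):
    c=env.camera_params(cam);T=np.array(c["camera_from_world"]);K=np.array(c["mtx"])
    v,u=np.mgrid[:400,:640];P=np.stack([(u-K[0,2])/K[0,0]*d,(v-K[1,2])/K[1,1]*d,d],-1)
    return (P-T[:3,3])@T[:3,:3]
E
python3 - <<'E'
from h import *
for cam,hub in(("top",(265,208)),("scene",(366,233))):
    im=cv2.imread(f"pics/{cam}1.png");d=np.load(cam+"d.npy");P=dpts(cam,d)
    c0=ray(cam,hub,110);print(cam,"hub guess",c0.round(1), "hub by depth",P[hub[1],hub[0]].round(1))
    r=np.hypot(P[...,0]-c0[0],P[...,1]-c0[1])
    m=(r<90)&(r>55)&(P[...,2]>98)&(P[...,2]<113)&(im.max(-1)>70)
    A=P[m];s=np.c_[2*A[:,:2],np.ones(len(A))];x=np.linalg.lstsq(s,(A[:,:2]**2).sum(1),rcond=None)[0]
    print("rim fit",x[:2].round(1),np.sqrt(x[2]+x[0]**2+x[1]**2).round(1),len(A),A[:,2].mean().round(1))
    b=((im.max(-1)<45)&(r<110)).astype(np.uint8)
    n,l,st,ce=cv2.connectedComponentsWithStats(b)
    for i in range(1,n):
        if st[i,4]>20:
            q=P[l==i];print("black",st[i],ce[i].round(1),np.median(q,0).round(1),q[:,2].min().round(),q[:,2].max().round(),"top pts",q[q[:,2]>145].mean(0).round(1))
    # base plate direction
    for nm,uv in (dict(bottle=(325,138),dish=(252,136),box=(363,195),br=(140,262)) if cam=="top" else dict(bottle=(250,230),dish=(282,315),box=(296,185),br=(525,318))).items(): print(nm,P[uv[1],uv[0]].round(0))
    if cam=="top":
        for uv in((321,230),(290,163),(133,321)):print("plate",uv,ray(cam,uv,15).round(0))
    m=(P[...,2]>120)&(P[...,0]>0)&(abs(P[...,1])<600)&(r<500);q=P[m];print("max z",q[:,2].max(),q[q[:,2]>180].mean(0), (q[:,2]>180).sum())
E
```

```text
top hub guess [589.6 132.4 110. ] hub by depth [589.4 132.3 110.9]
rim fit [591.4 134. ] 68.6 1360 107.5
black [220 207  15  13 151] [226.9 213.3] [573.1 197.8 152.5] 117.0 157.0 top pts [573.9 200.4 152.9]
bottle [745.  15.  83.]
dish [769. 183.   4.]
box [633. -73.  35.]
br [479. 351. 152.]
plate (321, 230) [554.  18.  15.]
plate (290, 163) [705.  92.  15.]
plate (133, 321) [351. 414.  15.]
max z 880.6398536503591 [494.25850699  36.24655787 860.20756846] 1056
scene hub guess [595.  140.5 110. ] hub by depth [595.1 140.7 110.4]
rim fit [593.2 136.4] 68.8 1779 107.0
black [390 241  20  25 357] [399.3 252.8] [580.7 207.1 146.8] 112.0 156.0 top pts [577.8 204.6 151.8]
black [390 271  24  17 109] [401.6 279.1] [556.5 208.6  38.2] 34.0 42.0 top pts [nan nan nan]
bottle [760.  34.  74.]
dish [759. 170.   4.]
box [639. -59.  32.]
br [489. 357. 151.]
max z 617.2953452907019 [275.24088476  77.07381578 302.23690225] 14472<stdin>:13: RuntimeWarning: Mean of empty slice.
  ret = um.true_divide(
```

>>> drive_tool:
  deltas: "0.28 0.33 0 0;0.28 0.33 0 0;0.28 0.33 0 0;0.28 0.33 0 0;0.28 0.33 0 0;0.28 0.33 0 0;0.28 0.33 0 0;0.28 0.33 0 0;0.28 0.33 0 0;0.28 0.33 0 0"
  gripper: 1

```text
t: 0.93
eef_pos: [504.6, -259.9, 231.5]
tcp_rot: [-3.141, 0.0, 0.384]
ft_force: [0.8, -0.9, 0.5]
opening: 0.352
grip_force: 0.0
```

>>> drive_tool:
  deltas: "0.02 0.36 0 0;0.02 0.36 0 0;0.02 0.36 0 0;0.02 0.36 0 0;0.02 0.36 0 0;0.02 0.36 0 0;0.02 0.36 0 0;0.02 0.36 0 0;0.02 0.36 0 0;0.02 0.36 0 0"

```text
t: 1.77
eef_pos: [523.3, 100.0, 231.5]
tcp_rot: [-3.142, 0.0, 0.384]
ft_force: [0.1, -0.4, 0.9]
opening: 0.004
grip_force: 0.0
```

>>> drive_tool:
  deltas: "0 0.35 0 0;0 0.2 0 0;0 0.1 0 0;0 0 0 0;0 0 0 0"

```text
t: 2.18
eef_pos: [523.5, 162.8, 231.4]
tcp_rot: [3.141, 0.001, 0.384]
ft_force: [-0.1, -0.0, -0.4]
opening: 0.003
grip_force: 0.0
```

>>> drive_tool:
  deltas: "0.15 0.17 0 0;0 0 0 0;0 0 0 0"

```text
t: 2.43
eef_pos: [538.9, 179.0, 231.4]
tcp_rot: [3.141, 0.0, 0.383]
ft_force: [-0.4, -0.5, 0.1]
opening: 0.005
grip_force: 0.0
```

Run:
```python
from h import *
from scipy.spatial.transform import Rotation as R
s=env.state();p,d=env.read_camera("wrist");cv2.imwrite("pics/w1.png",p[:,:,::-1])
c=env.camera_params("wrist");M=np.array(c["mount"]);K=np.array(c["mtx"]);print(M.round(2).tolist())
v,u=np.mgrid[:400,:640];P=np.stack([(u-K[0,2])/K[0,0]*d,(v-K[1,2])/K[1,1]*d,d],-1)
P=P@M[:3,:3].T+M[:3,3];P=P@R.from_euler("xyz",s["tcp_rot"]).as_matrix().T+s["eef_pos"]
np.save("w1.npy",P);print(s["eef_pos"])
im=p;r=np.hypot(P[...,0]-592,P[...,1]-135)
m=(r<85)&(r>50)&(P[...,2]>100)&(P[...,2]<112)&(d>0);A=P[m];print(m.sum())
x=np.linalg.lstsq(np.c_[2*A[:,:2],np.ones(len(A))],(A[:,:2]**2).sum(1),rcond=None)[0];print("rim",x[:2],np.sqrt(x[2]+x[0]**2+x[1]**2))
m=(r<100)&(P[...,2]>140)&(P[...,2]<165)&(d>0)&(p.max(-1)<70);A=P[m];print("handle top",m.sum(),A.mean(0),A.min(0),A.max(0))
```

```text
[[0.0, -0.96, -0.28, 79.31], [1.0, -0.0, 0.0, 0.96], [-0.0, -0.28, 0.96, -153.47], [0.0, 0.0, 0.0, 1.0]]
[538.94948261 178.98684783 231.39877086]
7473
rim [592.23516841 134.74718437] 67.6209378837094
handle top 839 [576.28866234 201.78161898 152.26910228] [563.7003604  190.01831979 140.17558049] [587.11687623 213.50916727 156.0862726 ]
```

View pics/w1.png

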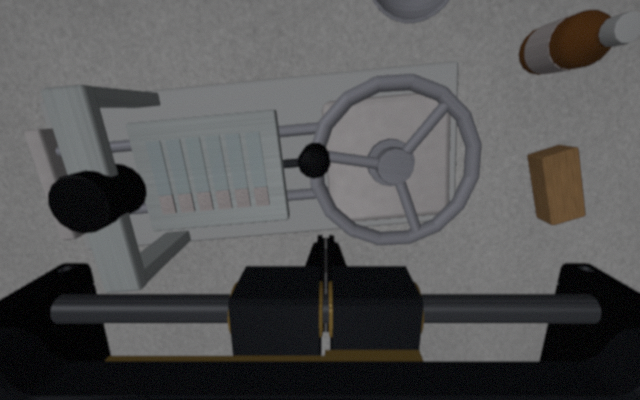

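The wrist view shows the handle (315,160), the hub (395,165) and the shut fingers' tip (325,240), on the trailing side of the handle. It puts the axis at (592,135) and the handle at (576,202), r = 69 mm, which fits the given 70 mm.

>>> drive_tool:
  deltas: "0 0 -0.25 0;0 0 -0.3 0;0 0 -0.2 0;0 0 -0.12 0;0 0 -0.05 0;0 0 0 0;0 0 0 0"

```text
t: 3.07
eef_pos: [538.8, 179.6, 140.3]
tcp_rot: [3.141, -0.0, 0.383]
ft_force: [0.5, 0.3, 0.1]
opening: 0.006
grip_force: 0.0
```

Run:
```python
import numpy as np
a=np.radians(np.r_[140.3,np.arange(135.5,-232,-5)]);p=np.round(np.c_[592+70*np.cos(a),135+70*np.sin(a)]);p[0]=539,179
d=np.diff(p,axis=0)/100
for i in range(0,len(d),10):print(";".join("%g %g 0 0"%tuple(r) for r in d[i:i+10]), p[min(i+10,len(d))], round(np.degrees(a[min(i+10,len(d))]),1))
```

```text
0.03 0.05 0 0;0.05 0.04 0 0;0.04 0.04 0 0;0.05 0.03 0 0;0.06 0.03 0 0;0.05 0.03 0 0;0.06 0.01 0 0;0.06 0.02 0 0;0.06 0.01 0 0;0.06 0 0 0 [591. 205.] 90.5
0.06 0 0 0;0.07 -0.01 0 0;0.06 -0.01 0 0;0.05 -0.02 0 0;0.06 -0.02 0 0;0.05 -0.03 0 0;0.06 -0.03 0 0;0.05 -0.04 0 0;0.04 -0.04 0 0;0.04 -0.05 0 0 [645. 180.] 40.5
0.04 -0.04 0 0;0.03 -0.05 0 0;0.03 -0.06 0 0;0.03 -0.05 0 0;0.01 -0.06 0 0;0.02 -0.06 0 0;0.01 -0.06 0 0;0 -0.06 0 0;0 -0.06 0 0;-0.01 -0.07 0 0 [661. 123.] -9.5
-0.01 -0.06 0 0;-0.02 -0.05 0 0;-0.02 -0.06 0 0;-0.03 -0.05 0 0;-0.03 -0.06 0 0;-0.04 -0.05 0 0;-0.04 -0.04 0 0;-0.05 -0.04 0 0;-0.04 -0.04 0 0;-0.05 -0.03 0 0 [628.  75.] -59.5
-0.06 -0.03 0 0;-0.05 -0.03 0 0;-0.06 -0.01 0 0;-0.06 -0.02 0 0;-0.06 -0.01 0 0;-0.06 0 0 0;-0.06 0 0 0;-0.07 0.01 0 0;-0.06 0.01 0 0;-0.05 0.02 0 0 [569.  69.] -109.5
-0.06 0.02 0 0;-0.05 0.03 0 0;-0.06 0.03 0 0;-0.05 0.04 0 0;-0.04 0.04 0 0;-0.04 0.05 0 0;-0.04 0.04 0 0;-0.03 0.05 0 0;-0.03 0.06 0 0;-0.03 0.05 0 0 [526. 110.] -159.5
-0.01 0.06 0 0;-0.02 0.06 0 0;-0.01 0.06 0 0;0 0.06 0 0;0 0.06 0 0;0.01 0.07 0 0;0.01 0.06 0 0;0.02 0.05 0 0;0.02 0.06 0 0;0.03 0.05 0 0 [531. 169.] -209.5
0.03 0.06 0 0;0.04 0.05 0 0;0.04 0.04 0 0;0.05 0.04 0 0 [547. 188.] -229.5
```

>>> drive_tool:
  deltas: "0.03 0.05 0 0;0.05 0.04 0 0;0.04 0.04 0 0;0.05 0.03 0 0;0.06 0.03 0 0;0.05 0.03 0 0;0.06 0.01 0 0;0.06 0.02 0 0;0.06 0.01 0 0;0.06 0 0 0"

```text
t: 3.9
eef_pos: [591.1, 206.5, 139.5]
tcp_rot: [-3.141, 0.0, 0.384]
ft_force: [-3.5, -0.9, -0.7]
opening: 0.004
grip_force: 1.4
```

>>> drive_tool:
  deltas: "0.06 0 0 0;0.07 -0.01 0 0;0.06 -0.01 0 0;0.05 -0.02 0 0;0.06 -0.02 0 0;0.05 -0.03 0 0;0.06 -0.03 0 0;0.05 -0.04 0 0;0.04 -0.04 0 0;0.04 -0.05 0 0"

```text
t: 4.73
eef_pos: [645.1, 180.9, 139.7]
tcp_rot: [3.142, -0.0, 0.384]
ft_force: [-2.0, 2.1, 0.2]
opening: 0.007
grip_force: 1.4
```

>>> drive_tool:
  deltas: "0.04 -0.04 0 0;0.03 -0.05 0 0;0.03 -0.06 0 0;0.03 -0.05 0 0;0.01 -0.06 0 0;0.02 -0.06 0 0;0.01 -0.06 0 0;0 -0.06 0 0;0 -0.06 0 0;-0.01 -0.07 0 0"

```text
t: 5.57
eef_pos: [660.8, 123.9, 139.7]
tcp_rot: [-3.141, -0.001, 0.384]
ft_force: [-1.1, 3.6, -0.1]
opening: 0.004
grip_force: 1.7
```

>>> drive_tool:
  deltas: "-0.01 -0.06 0 0;-0.02 -0.05 0 0;-0.02 -0.06 0 0;-0.03 -0.05 0 0;-0.03 -0.06 0 0;-0.04 -0.05 0 0;-0.04 -0.04 0 0;-0.05 -0.04 0 0;-0.04 -0.04 0 0;-0.05 -0.03 0 0"

```text
t: 6.4
eef_pos: [627.3, 75.8, 139.7]
tcp_rot: [3.141, -0.0, 0.384]
ft_force: [2.9, 4.5, 0.4]
opening: 0.006
grip_force: 1.7
```

>>> drive_tool:
  deltas: "-0.06 -0.03 0 0;-0.05 -0.03 0 0;-0.06 -0.01 0 0;-0.06 -0.02 0 0;-0.06 -0.01 0 0;-0.06 0 0 0;-0.06 0 0 0;-0.07 0.01 0 0;-0.06 0.01 0 0;-0.05 0.02 0 0"

```text
t: 7.23
eef_pos: [567.9, 70.0, 139.7]
tcp_rot: [3.141, 0.0, 0.384]
ft_force: [2.2, -0.5, 0.2]
opening: 0.005
grip_force: 1.5
```

>>> drive_tool:
  deltas: "-0.06 0.02 0 0;-0.05 0.03 0 0;-0.06 0.03 0 0;-0.05 0.04 0 0;-0.04 0.04 0 0;-0.04 0.05 0 0;-0.04 0.04 0 0;-0.03 0.05 0 0;-0.03 0.06 0 0;-0.03 0.05 0 0"

```text
t: 8.07
eef_pos: [525.5, 111.8, 139.7]
tcp_rot: [3.141, -0.0, 0.384]
ft_force: [4.7, -2.3, -0.5]
opening: 0.004
grip_force: 2.0
```

>>> drive_tool:
  deltas: "-0.01 0.06 0 0;-0.02 0.06 0 0;-0.01 0.06 0 0;0 0.06 0 0;0 0.06 0 0;0.01 0.07 0 0;0.01 0.06 0 0;0.02 0.05 0 0;0.02 0.06 0 0;0.03 0.05 0 0"

```text
t: 8.9
eef_pos: [530.5, 170.8, 139.5]
tcp_rot: [3.142, 0.001, 0.384]
ft_force: [-0.2, -4.3, 0.0]
opening: 0.008
grip_force: 1.5
```

>>> drive_tool:
  deltas: "0.03 0.05 0 0;0.04 0.04 0 0;0.03 0.03 0 0;0.02 0.02 0 0;0 0 0 0"

```text
t: 9.32
eef_pos: [543.1, 184.7, 139.6]
tcp_rot: [-3.141, -0.001, 0.384]
ft_force: [-0.3, -0.0, -0.0]
opening: 0.004
grip_force: 0.0
```

```bash
cat > look.py <<'E'
from h import *
import sys
p,d=env.read_camera("scene");cv2.imwrite(f"pics/s{sys.argv[1]}.png",p[:,:,::-1])
t,_=env.read_camera("top");cv2.imwrite(f"pics/t{sys.argv[1]}.png",t[:,:,::-1])
w=np.vstack([p[150:350,250:550],t[100:300,150:450]]);cv2.imwrite(f"pics/c{sys.argv[1]}.png",cv2.resize(w[:,:,::-1],None,fx=1.5,fy=1.5))
print(env.state()["eef_pos"],env.state()["t"])
E
python3 look.py 2
```

```text
[542.82624319 184.37778852 139.68985146] 9.4167
```

View pics/c2.png

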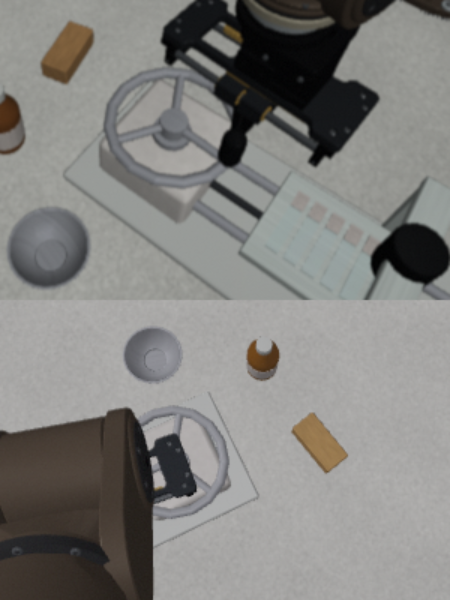

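The scene crop shows the finger right behind the handle, at about (232,145) in the crop, just short of its start. The top view is blocked by the arm. I'll go back to the earlier wrist-look pose and compare directly.

>>> drive_tool:
  deltas: "-0.04 -0.05 0 0;0 0 0.2 0;0 0 0.3 0;0 0 0.3 0;0 0 0.11 0;0 0 0 0;0 0 0 0"

```text
t: 10.0
eef_pos: [538.3, 178.9, 230.7]
tcp_rot: [3.141, -0.001, 0.384]
ft_force: [-0.4, 0.5, -0.1]
opening: 0.003
grip_force: 0.0
```

```bash
cat > wl.py <<'E'
from h import *
import sys
from scipy.spatial.transform import Rotation as R
s=env.state();p,d=env.read_camera("wrist");cv2.imwrite(f"pics/w{sys.argv[1]}.png",p[:,:,::-1]);np.save(f"wd{sys.argv[1]}.npy",d)
c=env.camera_params("wrist");M=np.array(c["mount"]);K=np.array(c["mtx"]);Rw=R.from_euler("xyz",s["tcp_rot"]).as_matrix()
def cast(uv,z,pos,Rw):
    o=Rw@M[:3,3]+pos;r=Rw@M[:3,:3]@np.linalg.inv(K)@np.array([*uv,1.]);return o+r*(z-o[2])/r[2]
def hand(im):
    b=((im.max(-1)<60)).astype(np.uint8);b[225:]=0;b[:,:230]=0;b[:,500:]=0
    n,l,st,ce=cv2.connectedComponentsWithStats(cv2.morphologyEx(b,cv2.MORPH_OPEN,np.ones((9,9),np.uint8)))
    i=1+np.argmax(st[1:,4]);return ce[i],st[i]
from scipy.spatial.transform import Rotation
P0=np.array([538.95,178.99,231.4]);R0=Rotation.from_euler("xyz",[3.1412,0,.3835]).as_matrix()
for n,im,pos,rr in(("ref",cv2.imread("pics/w1.png"),P0,R0),("now",p,s["eef_pos"],Rw)):
    ce,st=hand(im);q=cast(ce,152,pos,rr);v=q[:2]-[592.2,134.8]
    print(n,ce.round(1),st,pos.round(1),q.round(1),"r",np.hypot(*v).round(1),"ang",np.degrees(np.arctan2(v[1],v[0])).round(2))
E
python3 wl.py 2
```

```text
ref [313.8 160.3] [298 143  31  35 874] [539.  179.  231.4] [576.8 201.9 152. ] r 68.8 ang 102.96
now [313.3 174.2] [299 157  30  36 943] [538.3 178.9 230.7] [566.6 198.5 152. ] r 68.6 ang 111.87
```

The handle is 8.9° short, so it needs a small, slow final push.

>>> drive_tool:
  deltas: "0 0 -0.2 0;0 0 -0.3 0;0 0 -0.25 0;0 0 -0.12 0;0 0 -0.04 0;0 0 0 0;0.02 0.03 0 0;0.03 0.03 0 0;0.02 0.02 0 0;0.02 0.02 0 0"

```text
t: 10.88
eef_pos: [547.9, 189.4, 140.3]
tcp_rot: [3.141, -0.0, 0.384]
ft_force: [-1.7, -2.6, 0.4]
opening: 0.002
grip_force: 1.3
```

>>> drive_tool:
  deltas: "0.02 0.01 0 0;0.02 0.01 0 0;0.005 0.005 0 0;0 0 0 0;0 0 0 0"

```text
t: 11.3
eef_pos: [552.4, 191.8, 139.7]
tcp_rot: [3.141, -0.001, 0.384]
ft_force: [0.4, -0.2, -0.1]
opening: 0.006
grip_force: 0.0
```

>>> drive_tool:
  deltas: "-0.04 -0.05 0 0;-0.05 -0.05 0 0;-0.03 -0.03 0.2 0;0 0 0.3 0;0 0 0.3 0;0 0 0.11 0;0 0 0 0;0 0 0 0"

```text
t: 11.97
eef_pos: [539.7, 178.3, 230.6]
tcp_rot: [3.141, -0.001, 0.384]
ft_force: [0.5, 0.9, -0.3]
opening: 0.005
grip_force: 0.0
```

```bash
python3 wl.py 3
```

```text
ref [313.8 160.3] [298 143  31  35 874] [539.  179.  231.4] [576.8 201.9 152. ] r 68.8 ang 102.96
now [312.7 162.3] [297 145  31  35 880] [539.7 178.3 230.6] [576.1 201.5 152. ] r 68.6 ang 103.59
```

Within 0.6°. I'll take the hand away to its start side and verify with the top camera.

>>> drive_tool:
  deltas: "0 -0.2 0.1 0;0 -0.36 0 0;0 -0.36 0 0;0 -0.36 0 0;0 -0.36 0 0;0 -0.36 0 0;0 -0.36 0 0;0 -0.36 0 0;0 -0.36 0 0;0 -0.36 0 0"

```text
t: 12.85
eef_pos: [539.2, -167.0, 238.9]
tcp_rot: [-3.14, 0.002, 0.384]
ft_force: [0.7, 0.4, -0.2]
opening: 0.008
grip_force: 0.0
```

>>> drive_tool:
  deltas: "-0.2 -0.3 0 0;-0.2 -0.3 0 0;-0.2 -0.3 0 0;-0.2 -0.3 0 0;-0.2 -0.3 0 0;-0.2 -0.2 0 0;-0.1 -0.1 0 0;0 0 0 0;0 0 0 0;0 0 0 0"

```text
t: 13.68
eef_pos: [410.3, -344.7, 239.8]
tcp_rot: [-3.14, 0.0, 0.384]
ft_force: [0.4, 0.2, 0.2]
opening: 0.005
grip_force: 0.0
```

```bash
python3 look.py 4
python3 - <<'E'
from h import *
for f in("top1","t4"):
    im=cv2.imread(f"pics/{f}.png");b=(im.max(-1)<45).astype(np.uint8);b[:195]=0;b[230:]=0;b[:,:205]=0;b[:,245:]=0
    n,l,st,ce=cv2.connectedComponentsWithStats(b);i=1+np.argmax(st[1:,4]);q=ray("top",ce[i],145)[:2]-[592,135];print(f,ce[i],st[i],np.degrees(np.arctan2(q[1],q[0])))
a=cv2.absdiff(cv2.imread("pics/top1.png"),cv2.imread("pics/t4.png")).max(-1)>40
for n,(x,y) in dict(bottle=(325,138),dish=(252,136),box=(363,195)).items():print(n,a[y-25:y+25,x-25:x+25].sum())
E
```

```text
[ 410.67897035 -344.45358668  240.19587085] 13.7833
top1 [226.94701987 213.28476821] [220 207  15  13 151] 105.94144530209222
t4 [227.05960265 213.83443709] [220 208  15  13 151] 106.85972421027667
bottle 0
dish 0
box 0
```

View pics/c4.png

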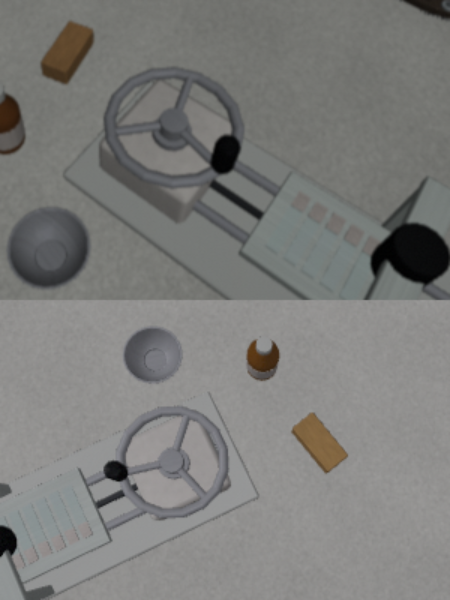

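The handle is back at its starting pixel, (227.1,213.8) against (226.9,213.3), under 1° short. The carriage has moved on, and the loose items have not moved.

```bash
python3 -c "
from cell import env
print(env.job_done())"
```

```text
the job is handed in; nothing more can be done
None
```

I pushed the hand wheel clockwise through one full turn with the shut fingers; the handle stopped within about 1° of where it began, the hand is clear, the bottle, dish and box have not moved, and the job is handed in.

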